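Fetch the wide squeegee from the cupboard door and hold it ready over the pad

ROBOT

A 6-joint arm with a two-finger parallel gripper is mounted at the origin on the work surface. World frame = base frame: x ahead of the robot, y to its left, z up, the work surface at z = 0. Lengths are in m, angles in degrees, forces in N, time in s.
With the tool pointing down it reaches from about 0.4 to 0.825 m from the base axis. Payload 7 kg.
Tool frame: the origin (TCP) lies between the finger pads; the fingertips stand 19 mm ahead of it and the grasp point (between the pads) is the TCP (r.finger_overhang is the distance from the TCP to the fingertips, in m); z points along the fingers, y is the direction in which the jaws open and shut (so a half turn about z gives the same grasp; the last joint's range is limited). The gripper opens to 88 mm and grips with 3 to 60 N. Pads are 19 mm wide; open, the fingers measure 130 mm over their backs; the gripper's body (78 mm by 193 mm) begins 47 mm behind the grasp point.
Start: joints at [80.048, 20.546, 0.682, 0, -70.136, -16.507], TCP at [0.301, 0.604, 0.246] pointing down, gripper open.
Joint ranges: [-176.03, 176.03], [-82.01, 121.73], [-58.28, 71.71], [-173.87, 95.51], [-174.79, -0.11], [-173.66, 173.66]. Speed limits (degrees/s): [136.94, 136.94, 172.46, 180, 180, 180].

INTERFACE

Orientations are given as [roll, pitch, yaw] about the fixed x, y, z axes, in that order (R = Rz(yaw) Ry(pitch) Rx(roll)).
In Python, from plant import r, optics gives the robot as it stands. The module is installed in compiled form; this text tells all that it offers.
- The arm moves only by the tool step_arm, never from a script. Its argument "increments" is a list of rows, each an object of numbers: "tx", "ty", "tz": the shift along the world's x, y, z in mm; "ax", "ay", "az": the turn, a rotation vector about the world's x, y, z in degrees; "claw": the gripper command: -1 is shut, 1 is fully open, values between are in proportion. In form: [{"tx": .., "ty": .., "tz": .., "ax": .., "ay": .., "az": .., "claw": ..}, ...]. A call has 1 to 12 rows; each row shifts and turns the commanded pose from where the row before left it; what a row does not reach is not made up. A row lasts 1/10 s, in which the tool goes at most 50 mm and 8.59 degrees, less where a joint would pass 70% of its speed; a pose out of reach is approached as far as the arm can. A call with a gripper value outside its range is refused whole. The fingers move at their own pace and stop on an object; "newtons" is the grip in N (left out, the last holds). Time passes only in rows, so rows that do not move let the fingers close. It gives the time, the measured TCP pose, the force and the opening at its end, in the units of the state.
- r.get_state(): the state, without advancing time (a new reading comes with each control period).
- optics.capture(name): name is "scene" or "top"; returns a dict with "image" (400x640x3 uint8, blue, green, red), "depth" (400x640 float32, m along the optical axis (not along the pixel's ray), 0 where there is no reading), "fx", "fy", "cx", "cy" (pixels), "R" (3x3) and "t" (3): a world point X has camera coordinates R X + t. Camera axes: x right, y down, z forward; pixel columns grow to the right and rows downward; lengths in m; the calibration is good to about 2 mm. A picture is of the moment at which its call begins.
- r.close_job(): hands the job in, once; it reports no verdict.
The state is a dict: "time_s": time; "joints": joint angles; "qd": joint speeds; "joint_torque": joint torques, N m; "tcp_pos": TCP position; "eef_rot": TCP orientation; "contact_force": force on the tool from outside, world axes, zero at the start; "moment": the same for the moment, N m; "gripper_width": finger opening in m.
Only numpy, scipy, OpenCV 4.12 (cv2) and the standard library are available. Lean on these libraries where they do the work, as an engineer would, in place of code of your own. Each camera call takes 0.05 s, during which the arm holds its last target. There are 200 camera calls.

TASK

Swing the small cupboard's door wide open by its handle, to about a right angle or beyond, and leave it open, then draw the wider of the two wooden squeegees up out of the rack on the inside of the door. Bring it over the drawing pad as for smoothing down a sheet: blade downwards with its edge level, the handle leaning about halfway between upright and flat, the blade raised some 5 cm or more clear of the paper. Finish while still holding it there in the gripper, with nothing else carrying it; leave the narrower squeegee in its pocket and do not shift the other things.

Things in the scene. Friction and masses are not known exactly. Their poses are not given: they have to be found in the camera images.
- cabinet: low plywood cupboard fixed to the table, 200 deep (x) x 260 wide (y) x 268 high; origin at the centre of its underside; its own -x is the front, where the door is. Its roof covers the rack and tools while the door is shut; the roof's front edge lies 18 mm behind the door's outer face. An ink bottle stands inside on its floor.
- door (a joint): opening angle of the door (rad): 0 shut (as it starts), up to 1.9 at the stop. Light friction, stays where it is left. Seen from above it turns clockwise to open.
- door_hinge (a point): point on the door's vertical hinge axis (cupboard's own +y side), 215 mm above the table. The door is 250 mm wide, 16 mm thick, from 30 to 250 mm height. The frame turns with the door: -y runs along the door to its free edge, -x out of the outer face, +x out of the inner face.
- door_handle (a point): point at which to pinch the door's handle, 215 mm above the table. The handle is a vertical round steel bar 10 mm thick, from 140 to 238 mm height, with a free upper end, 35 mm off the door's outer face, 225 mm from the hinge axis along the door. Axes as door_hinge.
- rack (a point): middle of the wooden tool rack on the inside of the door, on its floor, 115 mm above the table; axes as door_hinge. Two pockets side by side, centred 45 mm either way along y (80 and 170 mm from the hinge axis) and 40 mm off the door's inner face; each 82 mm wide (y), 19 mm across (x), 40 mm deep, rims 155 mm above the table. The wider and the narrower squeegee may be in either.
- wide_grip (a point): THE WIDER SQUEEGEE, to be taken: middle of its handle, 95 mm above the blade's edge, 210 mm above the table at the start. Brown wood, 130 mm high: 18 mm of black rubber blade, then a head up to 60 mm; both 16 mm thick (x), 74 mm wide (y), then a flat-sided handle 24 (y) x 20 (x) x 70 mm. z points up the handle, y along the blade's edge. 0.08 to 0.16 kg.
- wide_edge (a point): middle of the lower edge of the wider squeegee's rubber blade, 95 mm below wide_grip along the tool; same axes.
- narrow_grip (a point): the narrower squeegee, to be left in its pocket: middle of its handle. The same in all but the width of its head and blade, which is 48 mm.
- wide: the wider squeegee as a whole; origin at the middle of the blade's lower edge.
- pad: drawing pad lying fixed on the table: white paper with a brown cardboard backing that shows 15 mm all round, 280 (x) x 240 (y) x 10 mm thick in all, with a dark wire binding along its +x side; origin at the centre of its underside.
- table: the white table top, surface at z = 0.
- ink_a: small ink bottle with black cap, on the table to the left, 50 mm wide, 68 mm high; origin under it. Leave alone.
- ink_b: the same kind of ink bottle, on the table beyond the pad. Leave alone.
- mug: white mug, 80 mm wide, 90 mm high, on the table on the right, beyond the notebook; origin under it. Leave alone.
- tape: roll of paper tape, 90 mm wide, 24 mm high, on the table left of the cupboard; origin under it. Leave alone.
- notebook: black notebook 150 x 210 x 22 mm, right of the pad; origin under it. Leave alone.
- marker: marker pen 112 mm long, 16 mm thick, 16 mm high, lying left of the pad; the door swings over it with 14 mm to spare; origin under it. Leave alone.

How it is judged:
By the outcome, as a careful person would: the job done as asked, in the order asked, and still so for the second after the job is handed in, while the arm keeps its last pose, push and grip.
It also fails if it takes over 51 s, if anything falls off the work surface, if the arm or the gripper's body presses on something with over 40 N, if the wrist force passes 120 N, or if a joint passes its speed limit or range.

## Working session

There is one attempt and no reset: what is moved stays moved. The work goes in short steps, Python scripts to look and compute and a tool call to move; the robot and the scene stay as the last step left them, time stands still between calls to the robot, and variables do not carry over. Pictures are saved under pics/ and viewed, about 8 in all and at most 12, crops included, and the job is handed in when it is done.

Besides the shell and the picture viewer there is one more tool, called after "Request:" as name([rows], argument=value, ...), one row to a line, values as JSON. step_arm: Moves the arm, as the interface text tells. Its arguments: {"type":"object","properties":{"increments":{"type":"array","items":{"type":"object","properties":{"tx":{"type":"number"},"ty":{"type":"number"},"tz":{"type":"number"},"ax":{"type":"number"},"ay":{"type":"number"},"az":{"type":"number"},"claw":{"type":"number"}}}},"newtons":{"type":"number"}},"required":["increments"]}

```bash
mkdir -p pics && cat > h.py <<'E'
import numpy as np, cv2
from plant import r, optics
def cap(n, f=None):
    c=optics.capture(n)
    if f: cv2.imwrite('pics/'+f,c['image'])
    return c
def pts(c):
    d=c['depth']; v,u=np.mgrid[:d.shape[0],:d.shape[1]]
    P=np.stack([(u-c['cx'])/c['fx']*d,(v-c['cy'])/c['fy']*d,d],-1)
    W=(P-c['t'])@c['R']; W[d==0]=np.nan
    return W
def ray(c,u,v,z):
    d=np.array([(u-c['cx'])/c['fx'],(v-c['cy'])/c['fy'],1])@c['R']; o=-c['t']@c['R']
    return o+d*(z-o[2])/d[2]
E
python3 - <<'E'
from h import *
for n in ('scene','top'):
    c=cap(n,n+'0.png'); print(n,-c['t']@c['R'],c['R'][2],c['fx']); np.savez('/tmp/'+n+'0.npz',**c)
s=r.get_state(); print(s)
E
```

```text
scene [0.66102748 0.35148779 1.31769847] [-0.04692688 -0.30820261 -0.95016263] 402.151647580495
top [ 0.31276177 -0.0380652   1.89450118] [ 0.15576872 -0.00395154 -0.98778565] 455.80611294474795
{'time_s': 0.1, 'joints': array([ 8.00489281e+01,  2.05864896e+01,  6.38377281e-01, -1.78382832e-02,
       -7.01382485e+01, -1.65070938e+01]), 'qd': array([ 0.01005345, -0.0401938 ,  0.00739973,  0.0903885 ,  0.12023332,
       -0.05961903]), 'joint_torque': array([-9.88201173e-04, -5.84162164e+01,  2.93753511e+01,  7.01552242e+00,
        1.02167315e-02, -5.21937795e-05]), 'tcp_pos': array([0.30057542, 0.60390223, 0.24472065]), 'eef_rot': array([ 1.79912433e+02, -8.46137504e-03, -2.64642325e+01]), 'contact_force': array([ 0.37531507, -0.40859716,  0.2637013 ]), 'moment': array([-0.02338981,  0.01956572, -0.00336019]), 'gripper_width': 0.08779360693271623}
```

View pics/scene0.png

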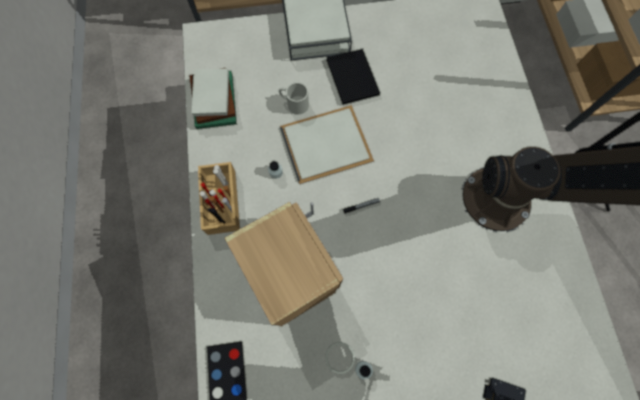

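View pics/top0.png

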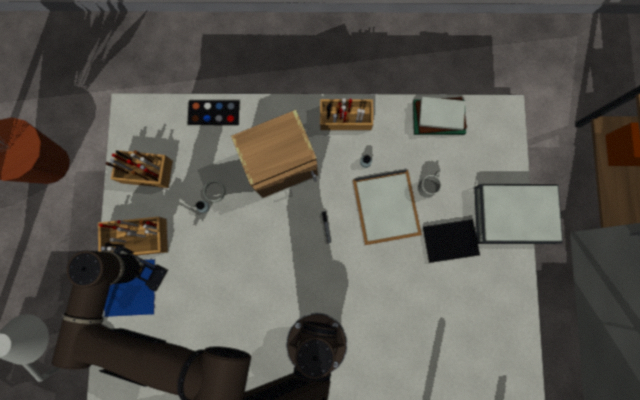

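The scene view shows the cupboard roof with corners near (228,235), (295,203), (342,280) and (275,325), the handle at (310,210), the marker at (361,206) and the pad around (327,145). The top view agrees: front face from (317,160) to (255,195), handle at (315,175), pad around (387,206). The door front faces the robot and the hinge is at the +y end.

```bash
python3 - <<'E'
from h import *
C={n:dict(np.load('/tmp/'+n+'0.npz')) for n in('scene','top')}
for n,c in C.items():
    W=pts(c); z=W[...,2]
    m=((z>0.255)&(z<0.285)).astype(np.uint8)
    k,l,st,ce=cv2.connectedComponentsWithStats(m)
    for i in range(1,k):
        if st[i,4]>1000:
            p=W[l==i]; q=p[:,:2].astype(np.float32)*1000
            if 0.4<p[:,0].mean()<1.1 and -.2<p[:,1].mean()<.6:
                print(n,'roof',st[i],np.median(p[:,2]),cv2.minAreaRect(q),cv2.boxPoints(cv2.minAreaRect(q)).round())
    # pad
    hsv=cv2.cvtColor(c['image'],cv2.COLOR_BGR2HSV)
    brown=((hsv[...,1]>90)&(hsv[...,0]>8)&(hsv[...,0]<25)&(z<0.03)).astype(np.uint8)
    k,l,st,ce=cv2.connectedComponentsWithStats(brown)
    for i in range(1,k):
        if st[i,4]>150:
            ys,xs=np.where(l==i)
            q=np.array([ray(c,u,v,0.008)[:2]*1000 for u,v in zip(xs,ys)],np.float32)
            print(n,'brown',st[i],cv2.minAreaRect(q),cv2.boxPoints(cv2.minAreaRect(q)).round())
    u,v={'scene':(310,210),'top':(315,175)}[n]
    cv2.imwrite(f'pics/h_{n}.png',cv2.resize(c['image'][v-50:v+50,u-60:u+60],None,fx=5,fy=5,interpolation=cv2.INTER_CUBIC))
    # low objects near the cupboard/pad
    m=((z>0.012)&(z<0.12)).astype(np.uint8)
    k,l,st,ce=cv2.connectedComponentsWithStats(m)
    for i in range(1,k):
        if st[i,4]>15:
            p=W[l==i]; mm=np.nanmedian(p,0)
            if .3<mm[0]<1.1 and -.5<mm[1]<.6: print(n,'obj',st[i],mm.round(3),p.min(0).round(3),p.max(0).round(3))
E
```

```text
scene roof [ 225  202  114  123 7522] 0.2669693805201854 ((741.2645263671875, 157.20114135742188), (200.01429748535156, 260.9623107910156), 23.108154296875) [[598. 238.]
 [700.  -2.]
 [884.  76.]
 [782. 316.]]
scene brown [194   0  87  11 584] ((824.4984130859375, -952.3345336914062), (51.004302978515625, 351.9712829589844), 82.07717895507812) [[  647.  -953.]
 [  995. -1002.]
 [ 1002.  -951.]
 [  654.  -903.]]
scene brown [ 538    0  102  112 4935] ((-572.511962890625, -522.3577880859375), (517.6238403320312, 416.0810852050781), 82.07717895507812) [[-814. -750.]
 [-402. -807.]
 [-331. -295.]
 [-743. -237.]]
scene brown [594  76  46  39 794] ((-579.4454956054688, -296.4698486328125), (264.9017333984375, 90.70680236816406), 28.906774520874023) [[-717. -321.]
 [-673. -400.]
 [-442. -272.]
 [-485. -193.]]
scene brown [299 134  74  49 238] ((518.3954467773438, -188.47540283203125), (289.7369079589844, 102.474853515625), 30.650238037109375) [[ 368. -218.]
 [ 420. -306.]
 [ 669. -159.]
 [ 617.  -71.]]
scene brown [204 172  28  34 304] ((952.0446166992188, -164.2461395263672), (47.457420349
[... 4948 characters left out ...]
9 -0.166  0.029]
top obj [357 190  13  11  38] [ 0.6   -0.188  0.015] [ 0.578 -0.217  0.012] [ 0.621 -0.167  0.023]
top obj [392 190  11   5  16] [ 0.617 -0.326  0.014] [ 0.605 -0.355  0.013] [ 0.622 -0.313  0.019]
top obj [195 200  14  13 133] [0.548 0.469 0.046] [0.526 0.45  0.012] [0.576 0.496 0.078]
top obj [321 211   8  22  77] [ 0.491 -0.033  0.017] [ 0.445 -0.046  0.012] [ 0.532 -0.017  0.03 ]
top obj [395 210  21  14  79] [ 0.508 -0.368  0.015] [ 0.484 -0.406  0.012] [ 0.538 -0.323  0.022]
top obj [410 221   6  12  16] [ 0.465 -0.397  0.015] [ 0.447 -0.405  0.012] [ 0.492 -0.383  0.023]
top obj [326 233   4  10  24] [ 0.422 -0.046  0.017] [ 0.404 -0.05   0.013] [ 0.441 -0.038  0.026]
```

View pics/h_scene.png

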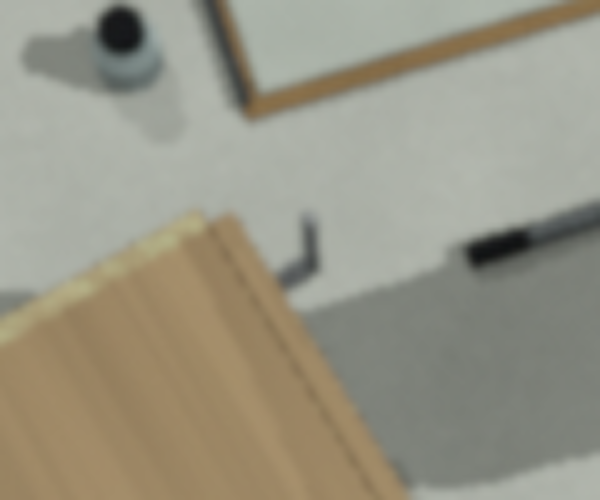

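The crop shows the handle's free upper end at crop (308,212), i.e. scene pixel (311.6,202.4). Its bend and foot are at crop (315,265). The door's top lip is in front of the roof seam.

```bash
python3 - <<'E'
from h import *
C={n:dict(np.load('/tmp/'+n+'0.npz')) for n in('scene','top')}
c=C['scene']
yaw=np.radians(23.1); ex=np.array([np.cos(yaw),np.sin(yaw)]); ey=np.array([-ex[1],ex[0]]); o=np.array([.741,.157])
loc=lambda p:(np.array([(p[:2]-o)@ex,(p[:2]-o)@ey])*1000).round(1)
for uv,z in (((311.6,202.8),.238),((313,213),.14)):
    p=ray(c,*uv,z); print(p,loc(p))
W=pts(c)
# door top edge & handle, profile in local coords
for n in C:
    W=pts(C[n]); q=W[...,:2]-o; lx=q@ex; ly=q@ey; z=W[...,2]
    for a,b in((-90,-60),(-20,20),(60,90)):
        m=(ly*1000>a)&(ly*1000<b)&(lx<-.06)&(lx>-.16)&(z>.03)
        for x0 in range(-160,-60,5):
            mm=m&(lx*1000>=x0)&(lx*1000<x0+5)
            if mm.sum()>1: print(n,a,x0,mm.sum(),np.median(z[mm]).round(3),end='; ')
        print()
    m=(ly<-.07)&(ly>-.15)&(lx<-.12)&(lx>-.2)&(z>.1)
    print(n,'handle',m.sum(),[(round(a*1000),round(b*1000),round(d*1000)) for a,b,d in zip(lx[m],ly[m],z[m])])
c=C['top']; hs=c['image'][160:190,300:330].astype(int); 
cv2.imwrite('pics/h_top.png',cv2.resize(c['image'][140:200,230:340],None,fx=6,fy=6,interpolation=cv2.INTER_CUBIC))
E
```

```text
[0.63905987 0.00375756 0.238     ] [-153.9 -101. ]
[0.63717155 0.00519313 0.14      ] [-155.1  -98.9]
scene -90 -120 9 0.249; scene -90 -115 19 0.249; scene -90 -110 19 0.248; scene -90 -105 14 0.248; scene -90 -100 17 0.267; scene -90 -95 22 0.267; scene -90 -90 20 0.267; scene -90 -85 18 0.267; scene -90 -80 20 0.267; scene -90 -75 18 0.266; scene -90 -70 19 0.266; scene -90 -65 20 0.267; 
scene -20 -120 13 0.248; scene -20 -115 26 0.249; scene -20 -110 27 0.249; scene -20 -105 19 0.25; scene -20 -100 23 0.267; scene -20 -95 28 0.266; scene -20 -90 27 0.267; scene -20 -85 28 0.267; scene -20 -80 30 0.267; scene -20 -75 26 0.267; scene -20 -70 29 0.268; scene -20 -65 27 0.267; 
scene 60 -120 11 0.248; scene 60 -115 21 0.25; scene 60 -110 20 0.249; scene 60 -105 16 0.249; scene 60 -100 18 0.268; scene 60 -95 23 0.267; scene 60 -90 21 0.267; scene 60 -85 22 0.267; scene 60 -80 23 0.267; scene 60 -75 21 0.268; scene 60 -70 21 0.267; scene 60 -65 23 0.267; 
scene handle 75 [(-154, -104, 239), (-156, -102, 239), (-149, -102, 241), (-152, -101, 240), (-154, -99, 243), (-157, -98, 238), (-
[... 1942 characters left out ...]
 top 60 -85 9 0.267; top 60 -80 17 0.266; top 60 -75 15 0.267; top 60 -70 9 0.268; top 60 -65 12 0.269; 
top handle 32 [(-122, -100, 174), (-122, -96, 167), (-124, -99, 166), (-126, -94, 168), (-129, -97, 174), (-128, -102, 160), (-126, -94, 148), (-132, -96, 173), (-147, -96, 240), (-150, -99, 249), (-137, -94, 176), (-150, -95, 236), (-153, -98, 247), (-154, -101, 243), (-135, -94, 148), (-156, -93, 249), (-155, -97, 239), (-156, -100, 234), (-137, -93, 139), (-154, -93, 220), (-156, -96, 225), (-156, -100, 219), (-151, -93, 185), (-155, -95, 202), (-158, -99, 207), (-146, -93, 142), (-155, -95, 182), (-156, -99, 179), (-156, -94, 166), (-156, -98, 158), (-156, -94, 147), (-156, -98, 137)]
```

View pics/h_top.png

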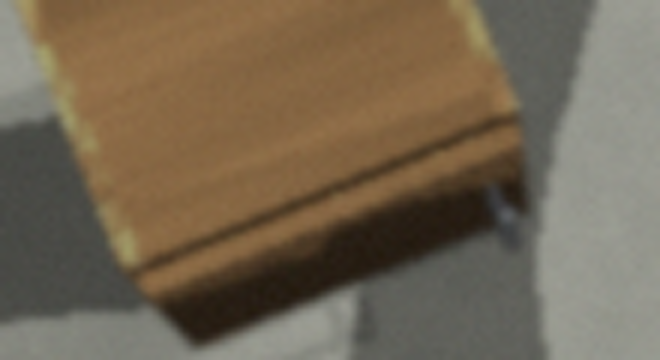

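The views agree with the sizes given. In cupboard axes the door's outer face is at x = -118 mm and the handle at (-153, -99). That puts the handle at about (0.639, 0.0045) in the world, with the cupboard's yaw at 23.1°. I'll approach above the roof with the jaws along the door.

Request:
step_arm([
  {"tz":40,"az":6.2,"claw":0.2},
  {"tz":40,"az":6.2,"claw":0.2},
  {"tz":40,"az":6.2,"claw":0.2},
  {"tx":22.5,"ty":-40,"az":6.2,"claw":0.2},
  {"tx":22.5,"ty":-40,"az":6.2,"claw":0.2},
  {"tx":22.5,"ty":-40,"az":6.2,"claw":0.2},
  {"tx":22.5,"ty":-40,"az":6.2,"claw":0.2},
  {"tx":22.5,"ty":-40,"az":6.2,"claw":0.2},
  {"tx":22.5,"ty":-40,"claw":0.2},
  {"tx":22.5,"ty":-40,"claw":0.2},
  {"tx":22.5,"ty":-40,"claw":0.2},
  {"tx":22.5,"ty":-40,"claw":0.2},
], newtons=20)

```text
$.increments[0]: bad value
```

Request:
step_arm([
  {"tx":22.5,"ty":-40,"claw":0.2},
  {"tx":22.5,"ty":-40,"claw":0.2},
  {"tx":22.5,"ty":-40,"claw":0.2},
  {"tx":22.5,"ty":-40,"claw":0.2},
  {"tx":22.5,"ty":-40,"claw":0.2},
  {"tx":22.5,"ty":-40,"claw":0.2},
  {"claw":0.2},
  {"claw":0.2},
  {"claw":0.2},
])

```text
$.increments[0]: bad value
```

Request:
step_arm([
  {"tx":0,"ty":0,"tz":40,"ax":0,"ay":0,"az":6.2,"claw":0.2},
], newtons=20)

```text
time_s: 0.2
tcp_pos: [0.2994, 0.6016, 0.2792]
eef_rot: [179.3, 0.0, -20.3]
contact_force: [0.7, 2.2, -1.1]
gripper_width: 0.0837
```

Request:
step_arm([
  {"tx":0,"ty":0,"tz":40,"ax":0,"ay":0,"az":6.2,"claw":0.2},
  {"tx":0,"ty":0,"tz":40,"ax":0,"ay":0,"az":6.2,"claw":0.2},
  {"tx":22.5,"ty":-40,"tz":0,"ax":0,"ay":0,"az":6.2,"claw":0.2},
  {"tx":22.5,"ty":-40,"tz":0,"ax":0,"ay":0,"az":6.2,"claw":0.2},
  {"tx":22.5,"ty":-40,"tz":0,"ax":0,"ay":0,"az":6.2,"claw":0.2},
  {"tx":22.5,"ty":-40,"tz":0,"ax":0,"ay":0,"az":6.2,"claw":0.2},
  {"tx":22.5,"ty":-40,"tz":0,"ax":0,"ay":0,"az":6.2,"claw":0.2},
  {"tx":22.5,"ty":-40,"tz":0,"ax":0,"ay":0,"az":0,"claw":0.2},
  {"tx":22.5,"ty":-40,"tz":0,"ax":0,"ay":0,"az":0,"claw":0.2},
  {"tx":22.5,"ty":-40,"tz":0,"ax":0,"ay":0,"az":0,"claw":0.2},
  {"tx":22.5,"ty":-40,"tz":0,"ax":0,"ay":0,"az":0,"claw":0.2},
])

```text
time_s: 1.3
tcp_pos: [0.5036, 0.2425, 0.3654]
eef_rot: [-180.0, 0.0, 23.2]
contact_force: [1.0, 0.6, 0.5]
gripper_width: 0.0524
```

Request:
step_arm([
  {"tx":22.5,"ty":-40,"tz":0,"ax":0,"ay":0,"az":0,"claw":0.2},
  {"tx":22.5,"ty":-40,"tz":0,"ax":0,"ay":0,"az":0,"claw":0.2},
  {"tx":22.5,"ty":-40,"tz":0,"ax":0,"ay":0,"az":0,"claw":0.2},
  {"tx":22.5,"ty":-40,"tz":0,"ax":0,"ay":0,"az":0,"claw":0.2},
  {"tx":22.5,"ty":-40,"tz":0,"ax":0,"ay":0,"az":0,"claw":0.2},
  {"tx":22.5,"ty":-40,"tz":0,"ax":0,"ay":0,"az":0,"claw":0.2},
  {"tx":0,"ty":0,"tz":0,"ax":0,"ay":0,"az":0,"claw":0.2},
  {"tx":0,"ty":0,"tz":0,"ax":0,"ay":0,"az":0,"claw":0.2},
  {"tx":0,"ty":0,"tz":0,"ax":0,"ay":0,"az":0,"claw":0.2},
])

```text
time_s: 2.2
tcp_pos: [0.638, 0.0047, 0.3653]
eef_rot: [-180.0, 0.0, 23.1]
contact_force: [0.1, -0.2, -0.0]
gripper_width: 0.0529
```

Request:
step_arm([
  {"tx":1,"ty":0,"tz":-30,"ax":0,"ay":0,"az":0,"claw":0.2},
  {"tx":0,"ty":0,"tz":-30,"ax":0,"ay":0,"az":0,"claw":0.2},
  {"tx":0,"ty":0,"tz":-30,"ax":0,"ay":0,"az":0,"claw":0.2},
  {"tx":0,"ty":0,"tz":-20,"ax":0,"ay":0,"az":0,"claw":0.2},
  {"tx":0,"ty":0,"tz":-20,"ax":0,"ay":0,"az":0,"claw":0.2},
  {"tx":0,"ty":0,"tz":-10,"ax":0,"ay":0,"az":0,"claw":0.2},
  {"tx":0,"ty":0,"tz":-10,"ax":0,"ay":0,"az":0,"claw":0.2},
  {"tx":0,"ty":0,"tz":0,"ax":0,"ay":0,"az":0,"claw":0.2},
])

```text
time_s: 3.0
tcp_pos: [0.6387, 0.0049, 0.2148]
eef_rot: [-180.0, 0.1, 23.2]
contact_force: [0.2, 0.5, -0.5]
gripper_width: 0.0523
```

Request:
step_arm([
  {"tx":0,"ty":0,"tz":0,"ax":0,"ay":0,"az":0,"claw":-1},
  {"tx":0,"ty":0,"tz":0,"ax":0,"ay":0,"az":0,"claw":-1},
  {"tx":0,"ty":0,"tz":0,"ax":0,"ay":0,"az":0,"claw":-1},
  {"tx":0,"ty":0,"tz":0,"ax":0,"ay":0,"az":0,"claw":-1},
  {"tx":0,"ty":0,"tz":0,"ax":0,"ay":0,"az":0,"claw":-1},
  {"tx":0,"ty":0,"tz":0,"ax":0,"ay":0,"az":0,"claw":-1},
], newtons=25)

```text
time_s: 3.6
tcp_pos: [0.6389, 0.0052, 0.2156]
eef_rot: [-179.9, -0.0, 23.1]
contact_force: [-11.8, 19.8, 10.8]
gripper_width: 0.0099
```

```bash
cat > arc.py <<'E'
# increments (mm, deg) to carry the handle from opening a0 to a1 in n rows, starting from the TCP as it stands
import sys
from h import *
hx,a0,a1,n=[float(v) for v in sys.argv[1:5]]; n=int(n)
yaw=np.radians(23.1); o=np.array([.741,.157])
Rz=lambda a:np.array([[np.cos(a),-np.sin(a)],[np.sin(a),np.cos(a)]])
h=o+Rz(yaw)@np.array([hx/1000,.125]); rel=np.array([-.153-hx/1000,-.225])
P=lambda d:h+Rz(yaw-np.radians(d))@rel
A=np.linspace(a0,a1,n+1); p=np.array([P(a) for a in A])
print('hinge',h.round(4),'start',p[0].round(4),'end',p[-1].round(4)); print((np.diff(p,axis=0)*1000).round(1).tolist(),'az',-(a1-a0)/n)
s=r.get_state(); print(s['tcp_pos'].round(4),s['eef_rot'].round(1),s['contact_force'].round(1),s['gripper_width'])
E
python3 arc.py -110 0 30 8
```

```text
hinge [0.5908 0.2288] start [0.6395 0.005 ] end [0.5211 0.0106]
[[-14.7, -2.7], [-14.9, -1.7], [-15.0, -0.8], [-15.0, 0.2], [-14.9, 1.2], [-14.8, 2.2], [-14.7, 3.1], [-14.4, 4.1]] az -3.75
[0.6389 0.0052 0.2156] [-179.9   -0.    23.1] [-11.8  19.8  10.8] 0.009868322616472315
```

Request:
step_arm([
  {"tx":-0.5,"ty":1,"tz":0,"ax":0,"ay":0,"az":0,"claw":-1},
  {"tx":0,"ty":0,"tz":0,"ax":0,"ay":0,"az":0,"claw":-1},
])

```text
time_s: 3.8
tcp_pos: [0.6387, 0.0057, 0.2156]
eef_rot: [-180.0, -0.0, 23.2]
contact_force: [-1.6, 3.7, 1.1]
gripper_width: 0.0093
```

Request:
step_arm([
  {"tx":-7.5,"ty":-1.5,"tz":0,"ax":0,"ay":0,"az":-1.9,"claw":-1},
  {"tx":-7.5,"ty":-1.2,"tz":0,"ax":0,"ay":0,"az":-1.9,"claw":-1},
  {"tx":-7.5,"ty":-0.9,"tz":0,"ax":0,"ay":0,"az":-1.9,"claw":-1},
  {"tx":-7.5,"ty":-0.8,"tz":0,"ax":0,"ay":0,"az":-1.8,"claw":-1},
])

```text
time_s: 4.2
tcp_pos: [0.6089, 0.0013, 0.2157]
eef_rot: [-180.0, -0.1, 15.6]
contact_force: [0.2, 4.2, 0.8]
gripper_width: 0.0096
```

Request:
step_arm([
  {"tx":-15,"ty":-0.6,"tz":0,"ax":0,"ay":0,"az":-3.75,"claw":-1},
  {"tx":-15,"ty":0.3,"tz":0,"ax":0,"ay":0,"az":-3.75,"claw":-1},
  {"tx":-14.9,"ty":1.2,"tz":0,"ax":0,"ay":0,"az":-3.75,"claw":-1},
])

```text
time_s: 4.5
tcp_pos: [0.5639, 0.0022, 0.2156]
eef_rot: [-180.0, -0.1, 4.2]
contact_force: [1.1, 5.4, 0.5]
gripper_width: 0.0099
```

Request:
step_arm([
  {"tx":-14.8,"ty":2.2,"tz":0,"ax":0,"ay":0,"az":-3.75,"claw":-1},
  {"tx":-14.7,"ty":3.1,"tz":0,"ax":0,"ay":0,"az":-3.75,"claw":-1},
  {"tx":0,"ty":0,"tz":0,"ax":0,"ay":0,"az":0,"claw":-1},
])

```text
time_s: 4.8
tcp_pos: [0.5333, 0.008, 0.2157]
eef_rot: [-179.9, -0.0, -3.2]
contact_force: [0.4, 3.7, -3.0]
gripper_width: 0.0094
```

```bash
for hx in -118 -110 -102; do python3 arc.py $hx 0 26.2 1; done; python3 arc.py -110 26.2 56.2 8;
```

```text
hinge [0.5834 0.2257] start [0.6395 0.005 ] end [0.5363 0.0029]
[[-103.2, -2.1]] az -26.2
[0.5333 0.008  0.2157] [-179.9   -0.    -3.2] [ 0.4  3.7 -3. ] 0.009430409977281893
hinge [0.5908 0.2288] start [0.6395 0.005 ] end [0.5357 0.0065]
[[-103.8, 1.5]] az -26.2
[0.5333 0.008  0.2157] [-179.9   -0.    -3.2] [ 0.4  3.7 -3. ] 0.009430409977281893
hinge [0.5981 0.232 ] start [0.6395 0.005 ] end [0.535 0.01 ]
[[-104.5, 5.1]] az -26.2
[0.5333 0.008  0.2157] [-179.9   -0.    -3.2] [ 0.4  3.7 -3. ] 0.009430409977281893
hinge [0.5908 0.2288] start [0.5357 0.0065] end [0.4319 0.0638]
[[-14.4, 4.1], [-14.1, 5.0], [-13.8, 5.9], [-13.4, 6.8], [-12.9, 7.7], [-12.3, 8.5], [-11.8, 9.3], [-11.1, 10.0]] az -3.7500000000000004
[0.5333 0.008  0.2157] [-179.9   -0.    -3.2] [ 0.4  3.7 -3. ] 0.009430409977281893
```

Request:
step_arm([
  {"tx":-14.4,"ty":4.2,"tz":0,"ax":0,"ay":0,"az":-3.75,"claw":-1},
  {"tx":-14.1,"ty":5.1,"tz":0,"ax":0,"ay":0,"az":-3.75,"claw":-1},
  {"tx":-13.8,"ty":5.9,"tz":0,"ax":0,"ay":0,"az":-3.75,"claw":-1},
  {"tx":-13.4,"ty":6.8,"tz":0,"ax":0,"ay":0,"az":-3.75,"claw":-1},
])

```text
time_s: 5.2
tcp_pos: [0.479, 0.0298, 0.2156]
eef_rot: [-179.9, -0.1, -18.3]
contact_force: [4.0, 4.9, -3.4]
gripper_width: 0.0095
```

Request:
step_arm([
  {"tx":-12.9,"ty":7.7,"tz":0,"ax":0,"ay":0,"az":-3.75,"claw":-1},
  {"tx":-12.3,"ty":8.5,"tz":0,"ax":0,"ay":0,"az":-3.75,"claw":-1},
  {"tx":-11.8,"ty":9.3,"tz":0,"ax":0,"ay":0,"az":-3.75,"claw":-1},
  {"tx":-11.1,"ty":10,"tz":0,"ax":0,"ay":0,"az":-3.75,"claw":-1},
])

```text
time_s: 5.6
tcp_pos: [0.4311, 0.0655, 0.2157]
eef_rot: [-179.9, -0.1, -33.3]
contact_force: [5.0, 5.9, -5.8]
gripper_width: 0.0093
```

```bash
python3 arc.py -110 56.2 101.2 12; python3 -c "
from h import *
print(r.get_state()['joints'].round(1))"
```

```text
hinge [0.5908 0.2288] start [0.4319 0.0638] end [0.3617 0.2245]
[[-10.5, 10.7], [-9.7, 11.4], [-9.0, 12.0], [-8.2, 12.6], [-7.3, 13.1], [-6.4, 13.5], [-5.5, 13.9], [-4.6, 14.3], [-3.7, 14.5], [-2.7, 14.7], [-1.8, 14.9], [-0.8, 15.0]] az -3.75
[0.4311 0.0655 0.2157] [-1.799e+02 -1.000e-01 -3.330e+01] [ 5.   5.9 -5.8] 0.00929296130871116
[ 34.7  -1.4 -30.5  -0.  -60.7  22. ]
```

Request:
step_arm([
  {"tx":-10.4,"ty":10.8,"tz":0,"ax":0,"ay":0,"az":-3.75,"claw":-1},
  {"tx":-9.7,"ty":11.4,"tz":0,"ax":0,"ay":0,"az":-3.75,"claw":-1},
  {"tx":-9,"ty":12,"tz":0,"ax":0,"ay":0,"az":-3.75,"claw":-1},
  {"tx":-8.2,"ty":12.6,"tz":0,"ax":0,"ay":0,"az":-3.75,"claw":-1},
])

```text
time_s: 6.0
tcp_pos: [0.3939, 0.1125, 0.2156]
eef_rot: [-179.8, -0.0, -48.2]
contact_force: [8.5, 4.2, -8.8]
gripper_width: 0.0096
```

Request:
step_arm([
  {"tx":-7.1,"ty":13.1,"tz":0,"ax":0,"ay":0,"az":-3.75,"claw":-1},
  {"tx":-6.4,"ty":13.5,"tz":0,"ax":0,"ay":0,"az":-3.75,"claw":-1},
  {"tx":-5.5,"ty":13.9,"tz":0,"ax":0,"ay":0,"az":-3.75,"claw":-1},
  {"tx":-4.6,"ty":14.3,"tz":0,"ax":0,"ay":0,"az":-3.75,"claw":-1},
])

```text
time_s: 6.4
tcp_pos: [0.3704, 0.1671, 0.2157]
eef_rot: [-179.9, -0.0, -63.2]
contact_force: [10.0, 2.3, -9.3]
gripper_width: 0.0093
```

Request:
step_arm([
  {"tx":-3.2,"ty":14.5,"tz":0,"ax":0,"ay":0,"az":-3.75,"claw":-1},
  {"tx":-2.5,"ty":14.7,"tz":0,"ax":0,"ay":0,"az":-3.75,"claw":-1},
  {"tx":-1.7,"ty":14.9,"tz":0,"ax":0,"ay":0,"az":-3.75,"claw":-1},
  {"tx":-0.8,"ty":15,"tz":0,"ax":0,"ay":0,"az":-3.75,"claw":-1},
  {"tx":0,"ty":0,"tz":0,"ax":0,"ay":0,"az":0,"claw":-1},
  {"tx":0,"ty":0,"tz":0,"ax":0,"ay":0,"az":0,"claw":-1},
])

```text
time_s: 7.0
tcp_pos: [0.3617, 0.2254, 0.2156]
eef_rot: [-180.0, -0.0, -78.0]
contact_force: [0.8, 0.2, -1.3]
gripper_width: 0.0096
```

Request:
step_arm([
  {"tx":0,"ty":0,"tz":0,"ax":0,"ay":0,"az":0,"claw":0.2},
  {"tx":0,"ty":0,"tz":0,"ax":0,"ay":0,"az":0,"claw":0.2},
  {"tx":0,"ty":0,"tz":0,"ax":0,"ay":0,"az":0,"claw":0.2},
  {"tx":0,"ty":0,"tz":0,"ax":0,"ay":0,"az":0,"claw":0.2},
  {"tx":0,"ty":0,"tz":0,"ax":0,"ay":0,"az":0,"claw":0.2},
  {"tx":0,"ty":0,"tz":20,"ax":0,"ay":0,"az":0,"claw":0.2},
  {"tx":0,"ty":0,"tz":30,"ax":0,"ay":0,"az":0,"claw":0.2},
  {"tx":0,"ty":0,"tz":40,"ax":0,"ay":0,"az":0,"claw":0.2},
  {"tx":0,"ty":0,"tz":40,"ax":0,"ay":0,"az":0,"claw":0.2},
  {"tx":0,"ty":0,"tz":20,"ax":0,"ay":0,"az":0,"claw":0.2},
  {"tx":0,"ty":0,"tz":0,"ax":0,"ay":0,"az":0,"claw":0.2},
])

```text
time_s: 8.1
tcp_pos: [0.3624, 0.226, 0.3688]
eef_rot: [-179.7, 0.2, -78.1]
contact_force: [-0.2, -0.4, -0.2]
gripper_width: 0.0526
```

```bash
python3 - <<'E'
from h import *
for n in('scene','top'):
    c=cap(n,n+'1.png'); np.savez('/tmp/'+n+'1.npz',**c)
c=dict(np.load('/tmp/scene1.npz')); cv2.imwrite('pics/d_scene.png',cv2.resize(c['image'][190:330,300:460],None,fx=4,fy=4,interpolation=cv2.INTER_CUBIC))
print(r.get_state()['tcp_pos'])
E
```

```text
[0.36130501 0.22528801 0.36546636]
```

View pics/scene1.png

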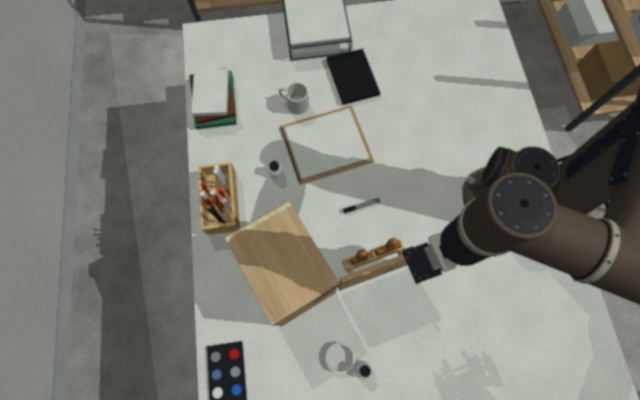

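The door stands open, running from (338,288) to about (405,262). The rack is beyond it with the two squeegee handles near (362,256) and (392,243), and nothing else has moved. I'll look closer at the rack and measure.

```bash
python3 - <<'E'
from h import *
c=dict(np.load('/tmp/scene1.npz')); cv2.imwrite('pics/rack.png',cv2.resize(c['image'][228:288,330:420],None,fx=8,fy=8,interpolation=cv2.INTER_CUBIC))
W=pts(c); z=W[...,2]
hinge=np.array([.5908,.2288])
roi=np.zeros(z.shape,bool); roi[225:300,335:412]=1
# door top: z~.25 lying near the expected door line
q=W[...,:2]-hinge
for a in (101,):
    t=np.radians(23.1-a); ex=np.array([np.cos(t),np.sin(t)]); ey=np.array([-ex[1],ex[0]])
    lx=q@ex; ly=q@ey
    m=roi&(abs(lx)<.02)&(ly<-.03)&(z>.24)&(z<.26)
    f=np.polyfit(ly[m],lx[m],1); print('door top n',m.sum(),'slope deg',np.degrees(np.arctan(f[0])),'off',f[1]*1000,'x range',np.percentile(lx[m],[3,97])*1000)
    for lo,hi in((.235,.26),(.165,.185),(.145,.163)):
        m=roi&(lx>.02)&(lx<.09)&(z>lo)&(z<hi)
        k,l,st,ce=cv2.connectedComponentsWithStats(m.astype(np.uint8))
        for i in range(1,k):
            if st[i,4]>8: p=l==i; print(lo,st[i],'x',(np.percentile(lx[p],[3,50,97])*1000).round(),'y',(np.percentile(ly[p],[3,50,97])*1000).round(),'z',np.median(z[p]).round(3))
E
```

```text
door top n 351 slope deg -0.20374894609639926 off -0.881727696873299 x range [-8.10295398  7.2788504 ]
0.235 [388 237  10   9  63] x [41. 50. 58.] y [-181. -170. -159.] z 0.243
0.235 [357 248  10   9  65] x [41. 50. 59.] y [-90. -79. -68.] z 0.243
0.165 [395 240   7   8  26] x [41. 46. 56.] y [-207. -200. -188.] z 0.173
0.165 [376 246  13   8  62] x [41. 48. 56.] y [-159. -146. -133.] z 0.174
0.165 [363 254   6   6  11] x [40. 43. 49.] y [-103.  -98.  -87.] z 0.174
0.165 [351 256   8   7  31] x [41. 49. 57.] y [-69. -62. -56.] z 0.174
0.145 [343 239  61  31 307] x [32. 39. 63.] y [-212. -121.  -35.] z 0.153
```

View pics/rack.png

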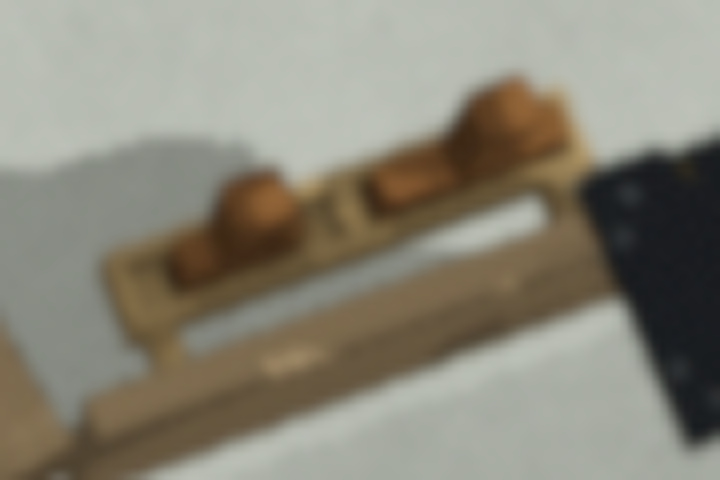

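The wide squeegee is in the far pocket, 170 mm from the hinge: its head spans 74 mm, from -133 to -207. The narrow one spans 47 mm at 80 mm. The wide handle is at about (0.435, 0.145) and its top at 0.243 m matches. The door is at about 101°.

Request:
step_arm([
  {"tx":18.5,"ty":-20,"tz":0,"ax":0,"ay":0,"az":0,"claw":0.2},
  {"tx":18.5,"ty":-20,"tz":0,"ax":0,"ay":0,"az":0,"claw":0.2},
  {"tx":18.5,"ty":-20,"tz":0,"ax":0,"ay":0,"az":0,"claw":0.2},
  {"tx":18.5,"ty":-20.5,"tz":0,"ax":0,"ay":0,"az":0,"claw":0.2},
  {"tx":0,"ty":0,"tz":-30,"ax":0,"ay":0,"az":0,"claw":0.2},
  {"tx":0,"ty":0,"tz":-30,"ax":0,"ay":0,"az":0,"claw":0.2},
  {"tx":0,"ty":0,"tz":0,"ax":0,"ay":0,"az":0,"claw":0.2},
  {"tx":0,"ty":0,"tz":0,"ax":0,"ay":0,"az":0,"claw":0.2},
])

```text
time_s: 9.0
tcp_pos: [0.4354, 0.1444, 0.3054]
eef_rot: [179.9, -0.1, -78.1]
contact_force: [1.0, -0.2, -0.1]
gripper_width: 0.0526
```

Request:
step_arm([
  {"tx":0,"ty":0,"tz":-20,"ax":0,"ay":0,"az":0,"claw":0.2},
  {"tx":0,"ty":0,"tz":-20,"ax":0,"ay":0,"az":0,"claw":0.2},
  {"tx":0,"ty":0,"tz":-20,"ax":0,"ay":0,"az":0,"claw":0.2},
  {"tx":0,"ty":0,"tz":-15,"ax":0,"ay":0,"az":0,"claw":0.2},
  {"tx":0,"ty":0,"tz":-10,"ax":0,"ay":0,"az":0,"claw":0.2},
  {"tx":0,"ty":0,"tz":-8,"ax":0,"ay":0,"az":0,"claw":0.2},
  {"tx":0,"ty":0,"tz":0,"ax":0,"ay":0,"az":0,"claw":0.2},
])

```text
time_s: 9.7
tcp_pos: [0.4354, 0.1449, 0.2124]
eef_rot: [180.0, -0.0, -78.1]
contact_force: [0.4, 0.0, 0.4]
gripper_width: 0.0525
```

Request:
step_arm([
  {"tx":0,"ty":0,"tz":0,"ax":0,"ay":0,"az":0,"claw":-1},
  {"tx":0,"ty":0,"tz":0,"ax":0,"ay":0,"az":0,"claw":-1},
  {"tx":0,"ty":0,"tz":0,"ax":0,"ay":0,"az":0,"claw":-1},
  {"tx":0,"ty":0,"tz":0,"ax":0,"ay":0,"az":0,"claw":-1},
  {"tx":0,"ty":0,"tz":0,"ax":0,"ay":0,"az":0,"claw":-1},
  {"tx":0,"ty":0,"tz":0,"ax":0,"ay":0,"az":0,"claw":-1},
], newtons=45)

```text
time_s: 10.3
tcp_pos: [0.4354, 0.1447, 0.2125]
eef_rot: [180.0, 0.0, -78.1]
contact_force: [-0.0, -0.2, 0.2]
gripper_width: 0.0237
```

Request:
step_arm([
  {"tx":0,"ty":0,"tz":6,"ax":0,"ay":0,"az":0,"claw":-1},
  {"tx":0,"ty":0,"tz":8,"ax":0,"ay":0,"az":0,"claw":-1},
  {"tx":0,"ty":0,"tz":8,"ax":0,"ay":0,"az":0,"claw":-1},
  {"tx":0,"ty":0,"tz":8,"ax":0,"ay":0,"az":0,"claw":-1},
  {"tx":0,"ty":0,"tz":10,"ax":0,"ay":0,"az":0,"claw":-1},
  {"tx":0,"ty":0,"tz":10,"ax":0,"ay":0,"az":0,"claw":-1},
])

```text
time_s: 10.9
tcp_pos: [0.4355, 0.1448, 0.2636]
eef_rot: [-180.0, 0.0, -78.1]
contact_force: [0.1, -0.6, -1.4]
gripper_width: 0.0237
```

Request:
step_arm([
  {"tx":0,"ty":0,"tz":12,"ax":0,"ay":0,"az":0,"claw":-1},
  {"tx":0,"ty":0,"tz":15,"ax":0,"ay":0,"az":0,"claw":-1},
  {"tx":0,"ty":0,"tz":15,"ax":0,"ay":0,"az":0,"claw":-1},
  {"tx":0,"ty":0,"tz":15,"ax":0,"ay":0,"az":0,"claw":-1},
  {"tx":0,"ty":0,"tz":0,"ax":0,"ay":0,"az":0,"claw":-1},
])

```text
time_s: 11.4
tcp_pos: [0.4364, 0.1452, 0.3222]
eef_rot: [-179.8, 0.1, -78.1]
contact_force: [0.1, -0.8, -1.2]
gripper_width: 0.0237
```

The wide squeegee is gripped (opening 24 mm) and clear of the rack. Next I move it over the pad and then tilt it 45° about the blade's axis.

Request:
step_arm([
  {"tx":4,"ty":-18,"tz":0,"ax":0,"ay":0,"az":0,"claw":-1},
  {"tx":9,"ty":-32,"tz":0,"ax":0,"ay":0,"az":0,"claw":-1},
  {"tx":10,"ty":-37,"tz":0,"ax":0,"ay":0,"az":0,"claw":-1},
  {"tx":10,"ty":-37,"tz":0,"ax":0,"ay":0,"az":0,"claw":-1},
  {"tx":10,"ty":-37,"tz":0,"ax":0,"ay":0,"az":0,"claw":-1},
  {"tx":10,"ty":-37,"tz":0,"ax":0,"ay":0,"az":0,"claw":-1},
  {"tx":10,"ty":-37,"tz":0,"ax":0,"ay":0,"az":0,"claw":-1},
  {"tx":10,"ty":-37,"tz":0,"ax":0,"ay":0,"az":0,"claw":-1},
  {"tx":10,"ty":-37,"tz":0,"ax":0,"ay":0,"az":0,"claw":-1},
  {"tx":10,"ty":-32,"tz":0,"ax":0,"ay":0,"az":0,"claw":-1},
  {"tx":8,"ty":-26,"tz":0,"ax":0,"ay":0,"az":0,"claw":-1},
  {"tx":0,"ty":0,"tz":0,"ax":0,"ay":0,"az":0,"claw":-1},
])

```text
time_s: 12.6
tcp_pos: [0.5367, -0.2249, 0.318]
eef_rot: [179.9, 0.0, -78.3]
contact_force: [-0.8, 0.9, -1.3]
gripper_width: 0.0239
```

Request:
step_arm([
  {"tx":0,"ty":0,"tz":0,"ax":-4,"ay":-0.85,"az":0,"claw":-1},
  {"tx":0,"ty":0,"tz":0,"ax":-4,"ay":-0.85,"az":0,"claw":-1},
  {"tx":0,"ty":0,"tz":0,"ax":-4,"ay":-0.85,"az":0,"claw":-1},
  {"tx":0,"ty":0,"tz":0,"ax":-4,"ay":-0.85,"az":0,"claw":-1},
  {"tx":0,"ty":0,"tz":0,"ax":-4,"ay":-0.85,"az":0,"claw":-1},
  {"tx":0,"ty":0,"tz":0,"ax":0,"ay":0,"az":0,"claw":-1},
])

```text
time_s: 13.2
tcp_pos: [0.5353, -0.221, 0.3184]
eef_rot: [179.9, -20.5, -77.9]
contact_force: [-0.1, 0.2, -1.5]
gripper_width: 0.0238
```

Request:
step_arm([
  {"tx":0,"ty":0,"tz":0,"ax":-4,"ay":-0.85,"az":0,"claw":-1},
  {"tx":0,"ty":0,"tz":0,"ax":-4,"ay":-0.85,"az":0,"claw":-1},
  {"tx":0,"ty":0,"tz":0,"ax":-4,"ay":-0.85,"az":0,"claw":-1},
  {"tx":0,"ty":0,"tz":0,"ax":-4,"ay":-0.85,"az":0,"claw":-1},
  {"tx":0,"ty":0,"tz":0,"ax":-4,"ay":-0.85,"az":0,"claw":-1},
  {"tx":0,"ty":0,"tz":0,"ax":-4,"ay":-0.85,"az":0,"claw":-1},
  {"tx":0,"ty":0,"tz":0,"ax":0,"ay":0,"az":0,"claw":-1},
  {"tx":0,"ty":0,"tz":0,"ax":0,"ay":0,"az":0,"claw":-1},
])

```text
time_s: 14.0
tcp_pos: [0.5364, -0.2223, 0.3194]
eef_rot: [-180.0, -44.9, -78.1]
contact_force: [0.0, 0.8, -1.2]
gripper_width: 0.0236
```

```bash
python3 - <<'E'
from h import *
c=cap('scene','scene2.png'); np.savez('/tmp/scene2.npz',**c)
s=r.get_state(); print(s['tcp_pos'],s['eef_rot'],s['joints'].round(1),s['gripper_width'])
E
```

```text
[ 0.5366642  -0.22233553  0.31981122] [-179.86236679  -44.85234235  -78.22157672] [ 16.9   3.6 -42.   52.5 -62.4 -38.3] 0.023779681275605247
```

View pics/scene2.png

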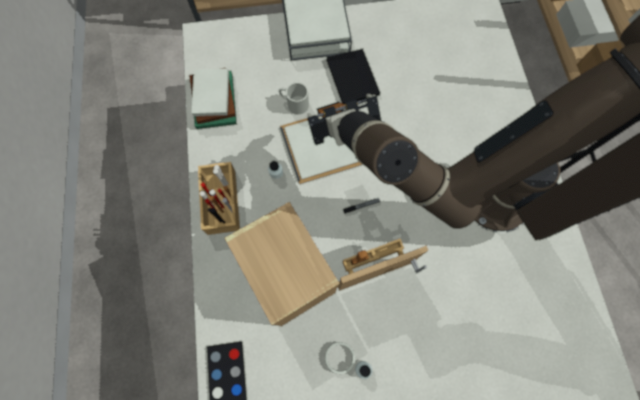

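The door is open at (340,285)–(425,250), the narrow squeegee is alone in the rack at (362,256), and the gripper is over the pad at (345,120). I'll lower it.

Request:
step_arm([
  {"tx":0,"ty":0,"tz":-15,"ax":0,"ay":0,"az":0,"claw":-1},
  {"tx":0,"ty":0,"tz":-20,"ax":0,"ay":0,"az":0,"claw":-1},
  {"tx":0,"ty":0,"tz":-20,"ax":0,"ay":0,"az":0,"claw":-1},
  {"tx":0,"ty":0,"tz":-20,"ax":0,"ay":0,"az":0,"claw":-1},
  {"tx":0,"ty":0,"tz":-20,"ax":0,"ay":0,"az":0,"claw":-1},
  {"tx":0,"ty":0,"tz":-20,"ax":0,"ay":0,"az":0,"claw":-1},
  {"tx":0,"ty":0,"tz":-20,"ax":0,"ay":0,"az":0,"claw":-1},
  {"tx":0,"ty":0,"tz":-15,"ax":0,"ay":0,"az":0,"claw":-1},
  {"tx":0,"ty":0,"tz":-10,"ax":0,"ay":0,"az":0,"claw":-1},
  {"tx":0,"ty":0,"tz":0,"ax":0,"ay":0,"az":0,"claw":-1},
  {"tx":0,"ty":0,"tz":0,"ax":0,"ay":0,"az":0,"claw":-1},
  {"tx":0,"ty":0,"tz":0,"ax":0,"ay":0,"az":0,"claw":-1},
])

```text
time_s: 15.25
tcp_pos: [0.5371, -0.2223, 0.1606]
eef_rot: [-179.8, -45.0, -78.3]
contact_force: [0.4, -0.1, -1.1]
gripper_width: 0.0237
```

```bash
python3 - <<'E'
from h import *
ims=[]
s=r.get_state(); print(s['tcp_pos'],s['eef_rot'],s['contact_force'].round(1),s['joints'].round(1),s['gripper_width'])
t=s['tcp_pos']; d=np.array([np.cos(np.radians(-78)),np.sin(np.radians(-78)),-1])/2**.5; print('edge',t+.0975*d)
for n in('scene','top'):
    c=cap(n); x=c['R']@(t+.09*d)+c['t']; u,v=int(c['fx']*x[0]/x[2]+c['cx']),int(c['fy']*x[1]/x[2]+c['cy']); print(n,u,v)
    ims.append(cv2.resize(c['image'][max(v-45,0):max(v-45,0)+90,u-50:u+50],(400,360),interpolation=cv2.INTER_CUBIC))
    W=pts(c); hsv=cv2.cvtColor(c['image'],cv2.COLOR_BGR2HSV); L=W-t
    b=np.array([np.cos(np.radians(-168)),np.sin(np.radians(-168)),0]); nn=np.cross(b,d)
    a,y,x=L@d,L@b,L@nn
    for lo,hi in((.01,.035),(.035,.077),(.077,.105),(.105,.13)):
        m=(a>lo)&(a<hi)&(abs(y)<.06)&(abs(x)<.025)
        if m.sum()>3: print(n,lo,m.sum(),'y',np.percentile(y[m],[2,98]).round(3),'x',np.percentile(x[m],[2,50,98]).round(3),'bgr',c['image'][m].mean(0).round(),'zmin',W[m][:,2].min().round(3))
cv2.imwrite('pics/fin.png',np.hstack(ims))
E
```

```text
[ 0.53714237 -0.22234856  0.16055321] [-179.7583747   -44.97478432  -78.27563375] [ 0.4 -0.1 -1.1] [ 10.1  14.  -55.1  72.  -48.  -61.6] 0.02373140314683781
edge [ 0.55147641 -0.28978491  0.0916103 ]
scene 327 131
scene 0.01 14 y [-0.024  0.027] x [0.002 0.008 0.01 ] bgr [ 67.  85. 105.] zmin 0.138
scene 0.035 96 y [-0.038  0.033] x [-0.003  0.006  0.008] bgr [ 53.  79. 107.] zmin 0.108
scene 0.077 48 y [-0.037  0.032] x [-0.005  0.006  0.008] bgr [ 88.  99. 103.] zmin 0.09
top 388 204
top 0.01 41 y [-0.031  0.027] x [-0.004  0.006  0.013] bgr [29. 47. 72.] zmin 0.133
top 0.035 138 y [-0.036  0.036] x [-0.008  0.005  0.01 ] bgr [29. 50. 79.] zmin 0.109
top 0.077 56 y [-0.036  0.032] x [-0.     0.005  0.01 ] bgr [30. 38. 47.] zmin 0.09
```

View pics/fin.png

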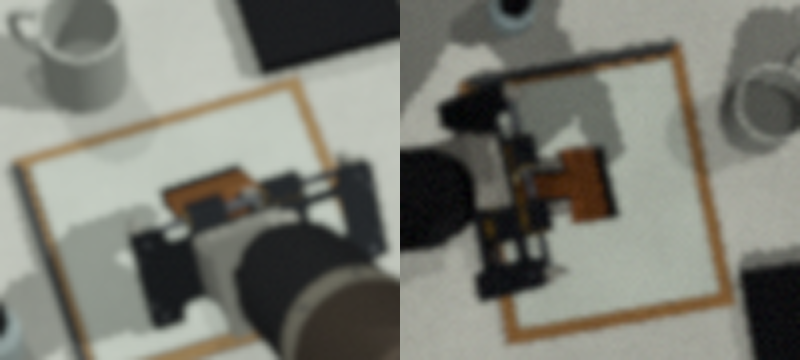

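The pictures show the 74 mm head held by its handle, blade down over the middle of the pad. The measured edge is about 0.09 m high (paper at 0.01), level, with a 45° lean and grip opening 24 mm. Handing in.

```bash
python3 - <<'E'
from h import *
A=pts(dict(np.load('/tmp/top0.npz'))); B=pts(cap('top'))
for n,x,y in(('ink_b',.738,-.2),('mug',.638,-.465),('tape',.615,.432),('ink_a',.548,.469),('marker',.47,-.04)):
    o=[]
    for W in(A,B):
        m=(np.hypot(W[...,0]-x,W[...,1]-y)<.08)&(W[...,2]>.012)&(W[...,2]<.11); o.append(np.median(W[m],0).round(3) if m.any() else None)
    print(n,*o)
print(r.close_job())
E
```

```text
ink_b [ 0.732 -0.201  0.04 ] [ 0.732 -0.201  0.039]
mug [ 0.638 -0.464  0.059] [ 0.64  -0.465  0.058]
tape [0.587 0.455 0.027] [0.582 0.453 0.026]
ink_a [0.556 0.466 0.036] [0.555 0.466 0.039]
marker [ 0.474 -0.034  0.017] [ 0.435 -0.042  0.015]
the job is handed in; nothing more can be done
None
```

The job is done and handed in at about 15 s of the 51 s allowed. I swung the cupboard door open by its handle to about 101° and left it there. I then drew the wide squeegee from the pocket 170 mm from the hinge and held it over the pad.

**Last checks:**
- **Squeegee:** it is gripped at an opening of 24 mm with no slip seen. The blade edge is level at about (0.551, -0.290, 0.091), near the pad's middle. The handle leans 45°, and the blade is about 7.5 to 8 cm clear of the paper.
- **Forces:** wrist readings between moves reached about 26 N while the jaws closed on the handle and 14 N or less while opening the door, against the 120 N limit. Force within a move was not logged.
- **Narrow squeegee:** in the picture taken before I lowered the wide one, it was still in its pocket. I did not look at it again after that.
- **Other things:** both ink bottles, the mug and the tape measured within 5 mm of where they started. I did not measure the notebook; it looked unmoved.
- **Marker (disagrees):** the top-view check gave a point 4 cm from its first position. I think the arm was hiding part of it, because the scene picture taken before lowering shows it where it began. I did not check it again.

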